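# Finish the pull-rod stack and hold the rod out at its mark

### The arm

A 6-joint arm with a two-finger parallel gripper is mounted at the origin on a cart in front of the work surface, level with it; the furniture and walls round the work are solid. World frame = base frame: x ahead of the robot, y to its left, z up, the work surface at z = 0. Lengths are in m, angles in rad, forces in N, time in s.
With the tool pointing down it reaches from about 0.275 to 0.825 m from the base axis. Payload 4.9 kg.
Tool frame: the origin (TCP) lies midway between the tips of the shut fingers; the grasp point (between the pads) lies 19 mm behind it (grip_point_offset is the distance from the TCP to the grasp point, in m); z points along the fingers, y is the line along which they close (so a half turn about z gives the same grasp; the last joint's range is limited). The gripper opens to 85 mm and grips with 20 to 120 N. Pads are 22 mm wide; open, the fingers measure 114 mm over their backs; the gripper's body (76 mm by 85 mm) begins 54 mm behind the grasp point. The pads swing forward as they close: fully open they stand 13 mm farther back than shut.
Start: joints at [1.127, 0.326, -0.193, 1.052, 0, 1.437], TCP at [0.168, 0.524, 0.231] pointing down, gripper open.
Joint ranges: [-2.65, 2.65], [-0.97, 1.79], [-1.3, 1.35], [-1.93, 2.1], [-1.47, 1.37], [-3.14, 3.14]. Speed limits (rad/s): [2.57, 2.57, 3.14, 3.14, 3.14, 3.14].

### API

Orientations are given as a rotation vector (axis times angle).
In Python, from cell import * gives the robot as it stands. Calls block until the motion is done:
- movep(position, orientation): joint-space move of the TCP to a pose.
- move_l(position, velocity=0.15, rot=None, until_force=None): straight line of the TCP; rot=None keeps the orientation; velocity is the mean speed in m/s. With until_force (N) it stops when the force on the tool has changed by that much, and returns True; else False.
- set_joints(angles): joint-space move.
- let_go() and grab(newtons=None): open the fingers fully, or close them until they stop; newtons is the grip in N (None keeps the last).
- sleep(seconds).
- ik(position, orientation): joint angles nearest the present ones, or None.
- get_state(): the state.
- grab_frame(name): name is "scene" or "side" or "wrist"; returns a dict with "img" (400x640x3 uint8, red, green, blue), "fx", "fy", "cx", "cy" (pixels), "k1" (the pictures are not rectified: a ray, as slopes to the right and down, at radius r is drawn at 1 + k1 r^2 times it, then the intrinsics apply), "cam_to_world" (4x4, takes a point from camera to world coordinates); the wrist camera has in their place "T_tool_cam" (4x4, takes a point from camera to tool coordinates, whose origin is the TCP and whose axes are the flange's). Camera axes: x right, y down, z forward; pixel columns grow to the right and rows downward; lengths in m; the calibration is good to about 2 mm. A picture is of the moment at which its call begins: read the wrist's pose just before it. There is no depth.
A pose or a line that the arm cannot do raises MotionError and nothing moves.
- sign_off(): hands the job in; it is judged then, once.
Trained networks look in the newest picture that a camera, given by its name, has taken for a name from the list of things; names that differ only in an ending like _2 or _b are one class to them, and where a whole thing is asked for, a point or a joint stands for the part that bears it (a point fixed in the world has none). Each returns a list of dicts, best first, with "score" (0 to 1); they miss things now and then, are a little off and sometimes report something else, mostly with a low value. They report only what shows in the picture. A call takes as long as a camera call. They do not tell look-alikes from the thing itself.
- spot_in(camera, name): "centre" ([column, row] in pixels, amid what is visible of it).
- silhouettes(camera, name): "mask" (400x640 bool, what is visible of it) and "centre" ([column, row] in pixels, amid what is visible of it).
- tip_of(camera, name): "centre" ([column, row] in pixels: a listed point, or the origin of a listed thing).
The state is a dict: "clock": time; "q": joint angles; "joint_velocities": joint speeds; "tau": joint torques, N m; "position": TCP position; "eef_rot": TCP orientation; "contact_force": force on the tool from outside, world axes, zero at the start; "wrist_torque": the same for the moment, N m; "finger_gap": opening from 0.0 (shut) to 1.0 (fully open); "grasp_force": force on a finger pad.
Only numpy, scipy, OpenCV 4.12 (cv2) and the standard library are available. Lean on these libraries where they do the work, as an engineer would, in place of code of your own. Each camera call takes 0.05 s, during which the arm holds its last target. There are 200 camera calls.

### The job

Complete the spring pull-rod unit in its assembly nest: lower the orange spacer over the rod so that it sits flat between the two end guides on the blue body, let go, then lay the steel disc over the rod flat on the spacer and let go. Then take the black head of the rod and pull it straight up against its spring until the lower edge of the red band on the rod is level with the mouth of the brass sleeve, and finish there, still holding it. Leave the multimeter and the two standing black capacitors where they are.

Things in the scene. Friction and masses are not known exactly. Their poses are not given: they have to be found in the camera images.
- nest: Assembly nest fixed to the table; origin: centre of its underside. Plate 126 (x) x 70 (y) x 8 mm; on it a fixed blue body 60 (x) x 40 (y) mm, top at height 30; at its x ends dark guides 30 wide in y, inner faces 32 from the centre up to height 40, flaring outward to 43 from the centre at height 50. The y sides are open for fingers. On the axis a fixed brass sleeve, 13 in diameter, with the rod in it.
- spacer_seat (a point): Where the origin of the seated spacer belongs: on the nest axis, 30 mm above the nest's origin, on top of the blue body. The spacer's long side lies along the nest's x.
- disc_seat (a point): Where the origin of the seated disc belongs: on the nest axis, 46 mm above the nest's origin, on top of the seated spacer; the disc's top is then at 56 mm.
- pull_rod (a joint): How far the pull rod is drawn up out of the sleeve, in m: 0 at rest, 0.040 when the lower edge of the red band is level with the sleeve mouth, hard stop at 0.052. A spring draws it back: 3 N at 0, 9 N at 0.040. It does not stay out by itself.
- rod_head (a point): Middle of the height of the rod's grip head: black, round, ringed in grey, 13 mm in diameter, 25 mm high (12 mm above and 13 mm below this point), on the nest axis; 75 mm above the nest's origin at rest, and it rises with the rod. Below it the bare rod is 8 mm steel with a red band 6 mm high, hidden in the sleeve at rest.
- sleeve_mouth (a point): Centre of the mouth (upper rim) of the brass sleeve, 59 mm above the nest's origin, 3 mm above the top of the seated disc.
- spacer: Loose orange block 60 (x) x 40 (y) x 16 mm (z) with an upright through hole 20 mm in diameter in its middle, lying flat; origin at the centre of its underside. Either way round along x is right. 50 to 110 g.
- disc: Loose bare steel disc, 44 mm in diameter, 10 mm thick, with a middle hole 18 mm in diameter, lying flat; origin at the centre of its underside. 40 to 80 g. It and the spacer lie one on the left and one on the right of the nest, either way round.
- multimeter: Yellow hand multimeter lying on its back, 150 (x) x 68 (y) x 47 mm; origin at the centre of its underside. Leave it alone.
- capacitor_a: Black standing can capacitor, 31 mm in diameter, 48 mm high; origin at the centre of its underside. Leave it alone.
- capacitor_b: A second such capacitor. Leave it alone.
Not all that is in view belongs to the job. Leave any green or purple look-alike of the spacer alone.

How it is judged:
On the way, in this order (a step that is already met when the one before it is completed fails the run):
1. the spacer sits flat and square on the blue body, over the rod, and is let go (z of spacer in the frame of nest between 0.0275 and 0.0325 m and horizontal distance between spacer and nest below 0.005 m and angle between the x axis of spacer and the x axis of nest, either way round below 0.14 rad and angle between spacer's own z axis and vertical below 0.06 rad and contact force between the fingers and spacer below 0.3 N), for 0.2 s.
2. the disc lies flat on the seated spacer, over the rod, and is let go (z of spacer in the frame of nest between 0.0275 and 0.0325 m and horizontal distance between each of spacer, disc and nest below 0.005 m and angle between the x axis of spacer and the x axis of nest, either way round below 0.14 rad and angle between each of spacer, disc's own z axis and vertical below 0.06 rad and z of disc in the frame of nest between 0.0435 and 0.0485 m and contact force between the fingers and disc below 0.3 N), for 0.2 s.
At the end, for the whole second after the job is handed in: Fingers hold the rod still, red band's lower edge within 4 mm of the sleeve mouth (0.036-0.044 m out); spacer and disc untouched and seated: height within 2.5 mm, centred within 5 mm, level within 0.06 rad, spacer square within 0.14 rad (z of spacer in the frame of nest between 0.0275 and 0.0325 m and horizontal distance between each of spacer, disc and nest below 0.005 m and angle between the x axis of spacer and the x axis of nest, either way round below 0.14 rad and angle between each of spacer, disc's own z axis and vertical below 0.06 rad and z of disc in the frame of nest between 0.0435 and 0.0485 m and value of joint pull_rod between 0.036 and 0.044 m and contact force between the fingers and pull_rod above 2 N and velocity of joint pull_rod between -0.01 and 0.01 m/s and contact force between each of disc, spacer and the fingers below 0.5 N); the arm keeps its last pose, push and grip.
It fails at once if the multimeter is moved more than 20 mm (distance of multimeter from where it was at the start of the episode above 0.02 m).
It fails at once if the first capacitor is moved more than 20 mm (distance of capacitor_a from where it was at the start of the episode above 0.02 m).
It fails at once if the second capacitor is moved more than 20 mm (distance of capacitor_b from where it was at the start of the episode above 0.02 m).
It also fails if it takes over 67 s, if anything falls off the work surface, if the arm or the gripper's body presses on something with over 40 N, if the wrist force passes 120 N, or if a joint passes its speed limit or range.

## Working session

There is one attempt and no reset: what is moved stays moved. The work goes in short steps, each a Python script; the robot and the scene stay as the last script left them, time stands still between calls to the robot, and variables do not carry over. Pictures are saved under pics/ and viewed, at most 10 in all, crops included, and the job is handed in when it is done.

```bash
mkdir -p pics; ls; cat > h.py <<'E'
from cell import *
import numpy as np, cv2
from scipy.spatial.transform import Rotation as R
def ray(f,px,T=None):
    T=np.array(f["cam_to_world"]) if T is None else T
    u=np.array([(px[0]-f["cx"])/f["fx"],(px[1]-f["cy"])/f["fy"]]);s=u.copy()
    for _ in range(20): s=u/(1+f["k1"]*(s@s))
    d=T[:3,:3]@np.array([s[0],s[1],1]); return T[:3,3],d/np.linalg.norm(d)
def atz(o,d,z): return o+d*(z-o[2])/d[2]
def tri(rays):
    A=0;b=0
    for o,d in rays:
        P=np.eye(3)-np.outer(d,d);A=A+P;b=b+P@o
    p=np.linalg.solve(A,b); return p,[np.linalg.norm((np.eye(3)-np.outer(d,d))@(p-o)) for o,d in rays]
def wT(f,s):
    T=np.eye(4);T[:3,:3]=R.from_rotvec(s["eef_rot"]).as_matrix();T[:3,3]=s["position"];return T@np.array(f["T_tool_cam"])
def wf(): 
    s=get_state();f=grab_frame("wrist");return f,wT(f,s)
def proj(f,p,T=None):
    T=np.array(f["cam_to_world"]) if T is None else T
    c=np.linalg.inv(T)@np.r_[p,1];s=c[:2]/c[2];s=s*(1+f["k1"]*(s@s));return np.array([s[0]*f["fx"]+f["cx"],s[1]*f["fy"]+f["cy"]])
def save(n,img): cv2.imwrite("pics/"+n,cv2.cvtColor(np.ascontiguousarray(img),cv2.COLOR_RGB2BGR))
E
python3 - <<'E'
from h import *
np.set_printoptions(precision=3,suppress=True)
st=get_state();print(st["clock"],st["eef_rot"],st["contact_force"])
for c in("scene","side"):
    f=grab_frame(c);save(c+".png",f["img"]);print(c,np.array(f["cam_to_world"])[:3,3],f["fx"])
    for n in("nest","spacer","disc","multimeter","capacitor_a","rod_head","sleeve_mouth"):
        print(n,[(np.round(d["centre"]),round(d["score"],2),atz(*ray(f,d["centre"]),0.02)[:2]) for d in tip_of(c,n)])
f=grab_frame("wrist");save("w0.png",f["img"]);print(np.array(f["T_tool_cam"]))
E
```

```text
pics
0.0 [-0.485 -3.103  0.003] [-0.161 -0.477 -0.134]
scene [ 0.202 -0.595  0.754] 441.54075936585656
nest [(array([310., 215.]), 0.56, array([ 0.519, -0.038]))]
spacer [(array([294., 328.]), 0.9, array([ 0.36 , -0.255])), (array([371., 342.]), 0.76, array([ 0.462, -0.348])), (array([310., 206.]), 0.71, array([ 0.533, -0.015])), (array([337., 295.]), 0.56, array([ 0.463, -0.237]))]
disc [(array([271., 152.]), 0.67, array([0.54 , 0.195]))]
multimeter []
capacitor_a [(array([318., 143.]), 0.67, array([0.663, 0.168])), (array([368., 174.]), 0.52, array([0.707, 0.006]))]
rod_head [(array([310., 193.]), 0.51, array([0.552, 0.021]))]
sleeve_mouth [(array([310., 200.]), 0.9, array([0.542, 0.001])), (array([310., 215.]), 0.7, array([ 0.52 , -0.036]))]
side [0.527 0.676 0.535] 372.74299506202277
nest [(array([334., 224.]), 0.79, array([ 0.53 , -0.005]))]
spacer [(array([358., 180.]), 0.72, array([ 0.47 , -0.209])), (array([393., 178.]), 0.57, array([ 0.371, -0.223])), (array([359., 164.]), 0.52, array([ 0.464, -0.304])), (array([317., 304.]), 0.38, array([0.555, 0.23 ]))]
disc [(array([319., 306.]), 0.85, array([0.551, 0.234])), (array([337., 210.]), 0.4, array([ 0.524, -0.061]))]
multimeter [(array([262., 178.]), 0.59, array([ 0.732, -0.207]))]
capacitor_a [(array([253., 293.]), 0.89, array([0.673, 0.21 ])), (array([250., 235.]), 0.64, array([0.713, 0.043]))]
rod_head [(array([337., 201.]), 0.59, array([ 0.525, -0.101]))]
sleeve_mouth [(array([336., 208.]), 0.62, array([ 0.526, -0.071]))]
[[-0.    -0.95  -0.313  0.08 ]
 [ 1.    -0.     0.    -0.001]
 [-0.    -0.313  0.95  -0.143]
 [ 0.     0.     0.     1.   ]]
```

View pics/scene.png

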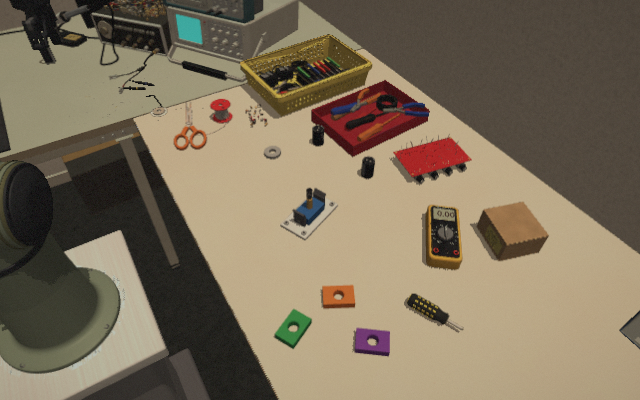

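View pics/side.png

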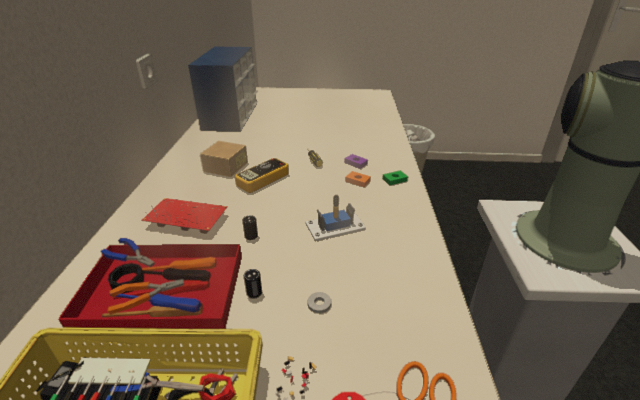

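The scene picture shows the parts laid out like this:
- **Spacer candidates:** orange block (338,296), green look-alike (294,328), purple look-alike (372,342), and the blue body in the nest (310,206). I choose the orange one at (338,296), which is (358,180) in the side picture.
- **Disc:** the steel ring at (272,152), side (319,302). The red spool at (220,110) is not it.
- **Leave alone:** capacitors at (318,134) and (368,167), multimeter at (444,236).

Next I take wrist views of the disc, the nest and the spacer, two of each.

```bash
cat >> h.py <<'E'
def down(yaw): # tool y closes along world angle yaw+90deg; tool x = heading yaw+pi
    c,s=np.cos(yaw+np.pi),np.sin(yaw+np.pi)
    return R.from_matrix([[c,s,0],[s,-c,0],[0,0,-1]]).as_rotvec()
E
python3 - <<'E'
from h import *
import pickle
np.set_printoptions(precision=4,suppress=True)
out={}
for n,(x,y) in dict(disc=(.55,.22),nest=(.529,-.023),spacer=(.468,-.23)).items():
    z=.22 if n=="nest" else .17
    v=[]
    for k,dy in enumerate((.03,-.03)):
        p=[x-.02,y+dy,z]
        (movep if k==0 else move_l)(p,down(0)) if k==0 else move_l(p,.2)
        sleep(.15)
        f,T=wf();f["T"]=T
        f["mask"]=[(d["score"],d["mask"],d["centre"]) for d in silhouettes("wrist",n)]
        f["tips"]={m:[(d["score"],d["centre"]) for d in tip_of("wrist",m)] for m in ([n] if n!="nest" else ["nest","rod_head","sleeve_mouth"])}
        v.append(f);print(n,k,get_state()["clock"],[(round(a,2),np.round(c),m.sum()) for a,m,c in f["mask"]],f["tips"])
    for m in v[0]["tips"]:
        try: print(m,*tri([ray(f,f["tips"][m][0][1],f["T"]) for f in v]))
        except Exception as e: print(m,e)
    out[n]=v
pickle.dump(out,open("v.pkl","wb"))
save("w3.png",np.vstack([np.hstack([cv2.resize(out[n][k]["img"],(400,250)) for n in("nest","spacer")]) for k in(0,1)]))
E
```

```text
disc 0 2.825 [(0.76, array([296., 194.]), np.int64(931))] {'disc': [(0.96, [289.9, 199.6])]}
disc 1 3.575 [(0.89, array([345., 196.]), np.int64(980))] {'disc': [(0.8, [344.0, 197.9])]}
disc [0.5458 0.2124 0.0159] [np.float64(0.0007484787913413526), np.float64(0.0007484787913414055)]
nest 0 4.7583 [(0.62, array([302., 184.]), np.int64(5066)), (0.2, array([145., 295.]), np.int64(1420))] {'nest': [(0.58, [300.1, 183.3]), (0.38, [299.9, 194.5])], 'rod_head': [(0.45, [295.6, 203.9]), (0.21, [299.5, 197.7])], 'sleeve_mouth': [(0.79, [296.7, 198.7])]}
nest 1 5.6083 [(0.65, array([345., 182.]), np.int64(4889))] {'nest': [(0.91, [346.8, 184.5])], 'rod_head': [(0.53, [351.7, 204.5])], 'sleeve_mouth': [(0.69, [352.4, 198.5])]}
nest [ 0.5228 -0.0231  0.0089] [np.float64(0.0008560132220988802), np.float64(0.0008560132220988054)]
rod_head [ 0.5279 -0.0228  0.075 ] [np.float64(0.00040060659861949514), np.float64(0.00040060659861960123)]
sleeve_mouth [ 0.5228 -0.0218  0.071 ] [np.float64(3.809325765223446e-05), np.float64(3.8093257652224205e-05)]
spacer 0 6.6167 [(0.69, array([268.,  94.]), np.int64(2357)), (0.65, array([290., 204.]), np.int64(1866))] {'spacer': [(0.91, [202.6, 195.6]), (0.57, [290.9, 196.7]), (0.56, [274.9, 98.8])]}
spacer 1 7.3667 [(0.96, array([349., 206.]), np.int64(1834)), (0.87, array([339.,  91.]), np.int64(2170)), (0.59, array([253., 195.]), np.int64(1909))] {'spacer': [(0.74, [335.1, 100.7]), (0.73, [341.3, 197.1]), (0.67, [254.0, 196.0])]}
spacer [ 0.3797 -0.2468  0.2318] [np.float64(0.017398394096425754), np.float64(0.017398394096425737)]
```

View pics/w3.png

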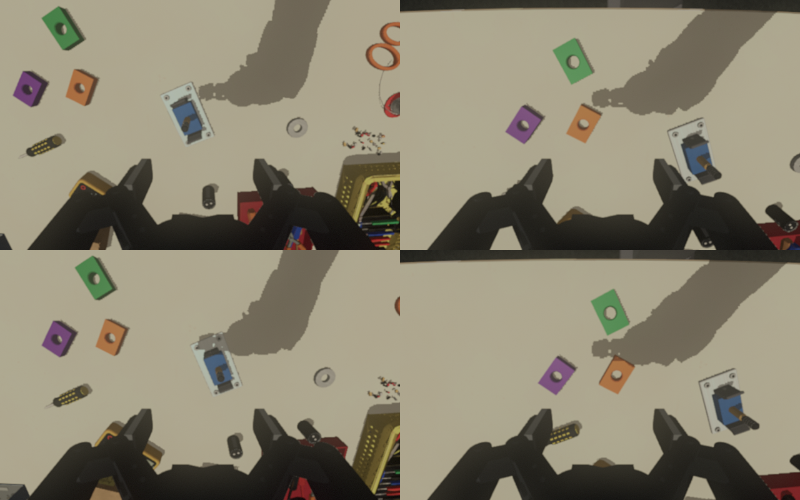

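Wrist crop: the orange block at about (290,204) in the full picture is the one with the hole between purple (202,196) and green (270,95). The choice is confirmed. I now fit model outlines, with closer views of the spacer.

```bash
cat >> h.py <<'E'
from scipy.optimize import minimize
def box(x0,x1,y0,y1,z0,z1): return np.array([[x,y,z] for x in(x0,x1) for y in(y0,y1) for z in(z0,z1)])
def cyl(r,z0,z1):
    a=np.linspace(0,2*np.pi,40);return np.array([[r*np.cos(t),r*np.sin(t),z] for t in a for z in(z0,z1)])
MM=1e-3
SP=[box(-.03,.03,-.02,.02,0,.016)]; DI=[cyl(.022,0,.01)]
g=lambda s:np.array([[s*x*MM,y*MM,z*MM] for y in(-15,15) for x,z in((32,8),(37,8),(32,40),(43,50),(46,50),(37,40))])
def g2(s): return [np.array([[s*x*MM,y*MM,z*MM] for y in(-15,15) for x,z in q]) for q in(((32,8),(36,8),(32,40),(36,40)),((32,40),(36,40),(43,50),(46,50)))]
NE=[box(-.063,.063,-.035,.035,0,.008),box(-.03,.03,-.02,.02,.008,.03),*g2(1),*g2(-1),cyl(.0065,.03,.087)]
S=4
def render(f,T,parts,p,shape=(400,640)):
    im=np.zeros((shape[0]*S,shape[1]*S),np.uint8);c,s=np.cos(p[2]),np.sin(p[2])
    for P in parts:
        W=P@np.array([[c,s,0],[-s,c,0],[0,0,1]])+[p[0],p[1],p[3]]
        q=np.array([proj(f,w,T) for w in W],np.float32)
        h=cv2.convexHull(((q+.5)*S*16).astype(np.int32)); cv2.fillConvexPoly(im,h,1,shift=4)
    return im
def fit(views,parts,p0,freez=True):  # views: (f,T,mask)
    ms=[cv2.resize(m.astype(np.uint8),None,fx=S,fy=S,interpolation=cv2.INTER_NEAREST) for _,_,m in views]
    def cost(v):
        p=np.r_[v,p0[3]] if not freez else v
        c=0
        for (f,T,_),m in zip(views,ms):
            r=render(f,T,parts,p);c+=1-cv2.countNonZero(r&m)/max(1,cv2.countNonZero(r|m))
        return c/len(ms)
    x0=np.array(p0 if freez else p0[:3],float);sx=np.vstack([x0]+[x0+np.eye(len(x0))[i]*[.008,.008,.15,.008][i] for i in range(len(x0))])
    r=minimize(cost,x0,method="Nelder-Mead",options=dict(initial_simplex=sx,maxiter=150,xatol=2e-4,fatol=1e-4));return r.x,r.fun
def fill(m):
    c,_=cv2.findContours(m.astype(np.uint8),cv2.RETR_EXTERNAL,cv2.CHAIN_APPROX_NONE);o=np.zeros(m.shape,np.uint8)
    if c: cv2.drawContours(o,[max(c,key=cv2.contourArea)],-1,1,-1)
    return o
def orange(img,px,w=90):
    h=cv2.cvtColor(np.ascontiguousarray(img),cv2.COLOR_RGB2HSV);m=((h[...,0]>=6)&(h[...,0]<=17)&(h[...,1]>140)&(h[...,2]>60))
    k=np.zeros(m.shape,bool);k[max(0,int(px[1])-w):int(px[1])+w,max(0,int(px[0])-w):int(px[0])+w]=1;return fill(m&k)
E
python3 - <<'E'
from h import *
import pickle
np.set_printoptions(precision=4,suppress=True)
d=pickle.load(open("v.pkl","rb"))
N=[(f,f["T"],fill(f["mask"][0][1])) for f in d["nest"]]
for fz in(0,1): print("nest",fit(N,NE,[.526,-.023,-.4,0],fz),fit(N,NE,[.526,-.023,.4,0],fz))
Dv=[(f,f["T"],fill(f["mask"][0][1])) for f in d["disc"]]
for fz in(0,1): print("disc",fit(Dv,DI,[.546,.217,0,0],fz))
S0=[(f,f["T"],orange(f["img"],c)) for f,c in zip(d["spacer"],((290,200),(345,200)))]
for fz in(0,1):
  for y in(-.4,.4): print("spacer",fit(S0,SP,[.468,-.23,y,0],fz))
p,_=fit(S0,SP,[.468,-.23,.4,0],0);q,_=fit(S0,SP,[.468,-.23,-.4,0],0)
# close views
C=[]
for k,dy in enumerate((.03,-.03)):
    move_l([.448,-.23+dy,.1],.2);sleep(.15);f,T=wf();f["T"]=T
    c=proj(f,[.468,-.23,0],T);m=orange(f["img"],c);f["om"]=m;C.append(f);print(c,m.sum())
pickle.dump(C,open("c.pkl","wb"))
C=[(f,f["T"],f["om"]) for f in C]
for fz in(0,1):
  for y in(-.4,.4): print("close",fit(C,SP,[.468,-.23,y,0],fz))
print(get_state()["clock"])
o=[]
for v in (N[0],C[0],Dv[0]):
    im=v[0]["img"].copy();cn,_=cv2.findContours(v[2],cv2.RETR_EXTERNAL,cv2.CHAIN_APPROX_NONE);cv2.drawContours(im,cn,-1,(255,0,0),1)
    y,x=np.argwhere(v[2]).mean(0).astype(int);y=min(max(y,80),319);o.append(cv2.resize(im[y-80:y+80,x-60:x+60],(264,352)))
save("fit.png",np.hstack(o))
E
```

```text
nest (array([ 0.5261, -0.0221,  0.4032]), np.float64(0.033975171627171286)) (array([ 0.5261, -0.0221,  0.4019]), np.float64(0.034126884906903965))
nest (array([ 0.5268, -0.0223,  0.3992, -0.0041]), np.float64(0.029379001697110108)) (array([ 0.5268, -0.0222,  0.402 , -0.0033]), np.float64(0.029228780198361393))
disc (array([0.5515, 0.2124, 0.0033]), np.float64(0.06976140252270369))
disc (array([ 0.5533,  0.2123,  0.1409, -0.0054]), np.float64(0.054777682770414726))
spacer (array([ 0.4679, -0.235 , -0.4895]), np.float64(0.13941517375391016))
spacer (array([ 0.4672, -0.2348, -0.4916]), np.float64(0.1393826254629852))
spacer (array([ 0.47  , -0.2349, -0.4984, -0.011 ]), np.float64(0.08893776104222123))
spacer (array([ 0.47  , -0.2349, -0.5008, -0.0111]), np.float64(0.08904057408092797))
[294.2617 218.9518] 2638
[355.8373 221.1715] 2885
close (array([ 0.4677, -0.2351, -0.5101]), np.float64(0.13326327700667884))
close (array([ 0.4675, -0.2351, -0.4882]), np.float64(0.13345724797059472))
close (array([ 0.4698, -0.2349, -0.4998, -0.0075]), np.float64(0.09667116320734975))
close (array([ 0.4696, -0.2348, -0.5047, -0.0071]), np.float64(0.09638896529751972))
8.825
```

View pics/fit.png

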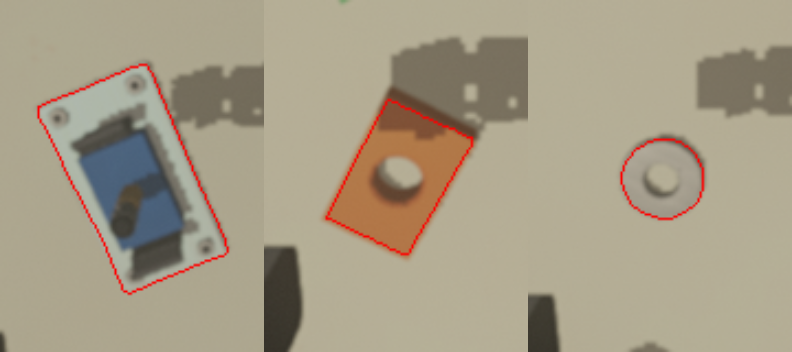

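```bash
python3 - <<'E'
from h import *
import pickle
np.set_printoptions(precision=4,suppress=True)
C=[(f,f["T"],f["om"]) for f in pickle.load(open("c.pkl","rb"))]
TOP=[box(-.03,.03,-.02,.02,.0159,.016)]
print("z free",fit(C,TOP,[.468,-.235,-.5,0],1))
p,c=fit(C,TOP,[.468,-.235,-.5,0],0);print(p,c)
d=pickle.load(open("v.pkl","rb"))["disc"]
Dv=[(f,f["T"],fill(f["mask"][0][1])) for f in d]
for fz in(0,1): print("disc",fit(Dv,[cyl(.022,.0099,.01)],[.55,.212,0,0],fz))
if c<.06:
    r=down(p[2]); movep([p[0],p[1],.08],r); print(move_l([p[0],p[1],.003],.1,until_force=10))
    grab(30); s=get_state(); print(s["finger_gap"],s["grasp_force"],s["position"],s["contact_force"])
    move_l([p[0],p[1],.16],.2); s=get_state(); print(s["finger_gap"],s["grasp_force"],s["clock"])
    movep([.5265,-.0222,.2],down(.402)); sleep(.2)
    s=get_state();print(s["position"],s["q"],s["clock"])
    f,T=wf();f["T"]=T;pickle.dump(f,open("held.pkl","wb"));save("held.png",f["img"])
E
```

```text
z free (array([ 0.4668, -0.2349, -0.4971, -0.0037]), np.float64(0.05042381529640855))
[ 0.4649 -0.235  -0.5068] 0.05642889560237124
disc (array([0.5503, 0.2123, 0.0727]), np.float64(0.040988102390644876))
disc (array([ 0.5511,  0.2122,  0.0763, -0.0022]), np.float64(0.0383771876692815))
False
0.45555751467410743 30.819920115172863 [ 0.4653 -0.2351  0.0035] [-0.2039  0.0546  5.5758]
0.4581644999219544 30.267850421369076 11.7667
[ 0.5262 -0.0236  0.1995] [-0.1848  0.3081 -0.3035  0.96   -0.0003 -0.584 ] 12.8667
```

View pics/held.png

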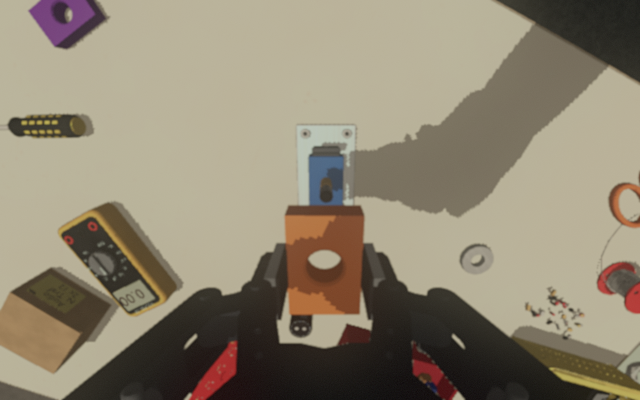

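The spacer is held square at (324,260). The nest at (326,165) is partly hidden behind it. I step back for a clear view of the nest at the same yaw and measure where the spacer sits in the hand.

```bash
python3 - <<'E'
from h import *
import pickle
np.set_printoptions(precision=4,suppress=True)
y=.402;h=np.array([np.cos(y),np.sin(y)]);n=np.array([np.sin(y),-np.cos(y)])
V=[];H=[]
for a,b in((.07,.03),(.07,-.03)):
    q=np.r_[np.array([.5265,-.0222])+a*h+b*n,.2]; move_l(q,.2);sleep(.4)
    s=get_state();print("err",np.array(s["position"])-q)
    f,T=wf();m=silhouettes("wrist","nest");print([(round(d["score"],2),d["centre"],d["mask"].sum()) for d in m])
    V.append((f,T,fill(m[0]["mask"])))
    print("rodhead",tip_of("wrist","rod_head")[:1])
    om=orange(f["img"],(324,260),70);print(om.sum())
    e=fit([(f,T,om)],SP,[s["position"][0],s["position"][1],y,s["position"][2]-.003],0)
    dd=e[0][:2]-np.array(s["position"])[:2];print("held offset h,n,yaw",dd@h,dd@n,e[0][2]-y,e[1])
for z in(0,1):print("nest",fit(V,NE,[.5265,-.0222,.402,0],z))
print(get_state()["clock"])
E
```

```text
err [-0.0003  0.      0.0003]
[(0.6, [347.8, 115.0], np.int64(6805))]
rodhead [{'centre': [355.5, 120.9], 'score': 0.46}]
7393
held offset h,n,yaw 0.005278835885884387 0.0003708325368817796 0.0010373526081761675 0.0959322867061968
err [ 0.0002 -0.0005 -0.0001]
[(0.93, [298.0, 112.5], np.int64(6922))]
rodhead [{'centre': [290.5, 117.9], 'score': 0.45}]
7379
held offset h,n,yaw 0.005580574278014974 0.0002981202086571346 0.016314071991158086 0.09604059352656258
nest (array([ 0.5262, -0.0218,  0.3982]), np.float64(0.024868352198202825))
nest (array([ 0.526 , -0.0219,  0.3977, -0.0034]), np.float64(0.018123068517482632))
15.0
```

```bash
python3 - <<'E'
from h import *
import pickle
np.set_printoptions(precision=4,suppress=True)
f=pickle.load(open("held.pkl","rb"));T=f["T"];p=np.array([.5262,-.0236,.1995]);y=.402;h=np.array([np.cos(y),np.sin(y)])
om=orange(f["img"],(324,260),70)
for nm,P in(("box",SP),("top",[box(-.03,.03,-.02,.02,.0159,.016)])):
    e=fit([(f,T,om)],P,[p[0],p[1],y,p[2]-.003],0);d=e[0][:2]-p[:2];print(nm,d@h,d@[h[1],-h[0]],e)
    r=render(f,T,P,np.r_[e[0],p[2]-.003])
    big=cv2.resize(f["img"],None,fx=S,fy=S)
    for m,c in((r,(0,255,0)),(cv2.resize(om,None,fx=S,fy=S),(255,0,0))):
        cn,_=cv2.findContours(m,cv2.RETR_EXTERNAL,cv2.CHAIN_APPROX_NONE);cv2.drawContours(big,cn,-1,c,2)
    save("hf_"+nm+".png",big[780:1300,1080:1520])
# hole centre: dark/light hole boundary at top face z
print([ (dd["score"],dd["centre"]) for dd in spot_in("wrist","spacer")])
E
```

```text
box 0.005294432211571229 0.000494298206904064 (array([ 0.5313, -0.022 ,  0.3986]), np.float64(0.09485048938447682))
top -0.0002982344987343071 0.0003940742051302249 (array([ 0.5261, -0.0241,  0.4026]), np.float64(0.03288435969642667))
[(0.74, [322.6, 252.2])]
```

View pics/hf_box.png

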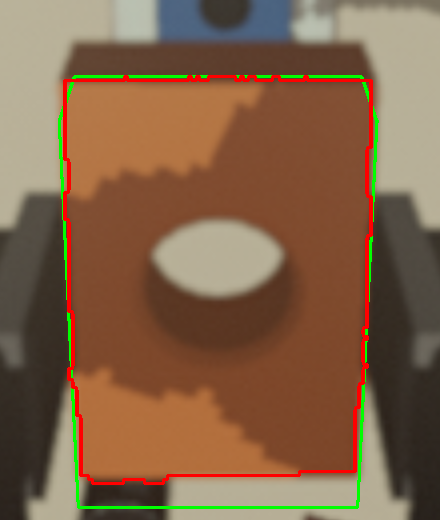

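The picture shows that the mask is the top face only, with the dark front face left out. The top-only fit is therefore right, and the spacer is centred in the hand to 0.5 mm. Placing it now.

```bash
python3 - <<'E'
from h import *
np.set_printoptions(precision=4,suppress=True)
x,y=.5263,-.0219
movep([x,y,.16],down(.399));sleep(.3);s=get_state();e=np.array(s["position"])-[x,y,.16];print(e)
print(move_l([x,y,.075],.12,until_force=8),get_state()["position"],get_state()["contact_force"])
hit=move_l([x,y,.034],.04,until_force=8);s=get_state();print(hit,s["position"],s["contact_force"],s["clock"])
E
```

```text
[0.001  0.0004 0.0005]
False [ 0.5268 -0.022   0.0755] [ 0.098  -0.2211 -0.8467]
False [ 0.5265 -0.0219  0.0342] [-0.0914  0.474  -0.5809] 17.8167
```

```bash
python3 - <<'E'
from h import *
import pickle
np.set_printoptions(precision=4,suppress=True)
x,y=.5263,-.0219
print(move_l([x,y,.0305],.02,until_force=5));s=get_state();print(s["position"],s["contact_force"])
let_go();sleep(.3);print(get_state()["grasp_force"],get_state()["contact_force"])
move_l([x,y,.13],.2)
h=np.array([np.cos(.399),np.sin(.399)]);n=np.array([h[1],-h[0]])
V=[]
for b in(.03,-.03):
    q=np.r_[np.array([x,y])+b*n-.02*h,.17];move_l(q,.2);sleep(.3);f,T=wf();V.append((f,T,orange(f["img"],proj(f,[x,y,.046],T),70)))
for z in(0,1):print(fit(V,[box(-.03,.03,-.02,.02,.0159,.016)],[x,y,.399,.03],z))
print(get_state()["clock"]);c=proj(f,[x,y,.046],T).astype(int);save("sp.png",cv2.resize(f["img"][c[1]-70:c[1]+70,c[0]-80:c[0]+80],None,fx=3,fy=3))
pickle.dump(V,open("sv.pkl","wb"))
E
```

```text
True
[ 0.527  -0.022   0.0332] [-0.6775  0.1197  4.5288]
0.0 [-0.3973 -0.4481  0.0324]
(array([ 0.527 , -0.0218,  0.3859]), np.float64(0.07947817947370417))
(array([ 0.5295, -0.0212,  0.3987,  0.0237]), np.float64(0.061792517524574875))
21.0583
```

View pics/sp.png

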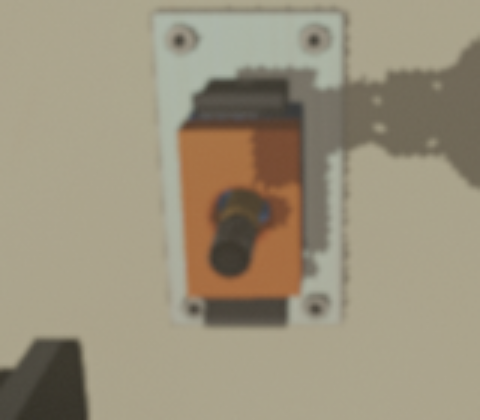

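The spacer is seated flat between the guides (contact at TCP z 0.0332, spacer at crop (240,210)). Next, the disc: close views, then the grasp.

```bash
python3 - <<'E'
from h import *
import pickle
np.set_printoptions(precision=4,suppress=True)
y=.399;h=np.array([np.cos(y),np.sin(y)]);n=np.array([h[1],-h[0]]);r=down(y)
p0=np.array([.5505,.2123]);TOP=[cyl(.022,.0099,.01)]
V=[]
for k,b in enumerate((-.025,.025)):
    q=np.r_[p0+b*n-.01*h,.1]
    movep(q,r) if k==0 else move_l(q,.2)
    sleep(.3);f,T=wf();m=silhouettes("wrist","disc");c=proj(f,[*p0,.01],T)
    print(c,[(round(d["score"],2),d["centre"],d["mask"].sum()) for d in m]);m=min(m,key=lambda d:np.hypot(*(np.array(d["centre"])-c)))
    V.append((f,T,fill(m["mask"])))
for P in(TOP,DI):
    for z in(0,1):print(fit(V,P,[*p0,0,0],z))
p,c=fit(V,TOP,[*p0,0,0],0);p=p[:2]
if c<.08 and np.hypot(*(p-p0))<.01:
    move_l([*p,.06],.2);print(move_l([*p,.003],.1,until_force=10));grab(30);s=get_state();print(s["finger_gap"],s["grasp_force"],s["position"])
    move_l([*p,.16],.2);sleep(.2);s=get_state();print(s["finger_gap"],s["grasp_force"],s["clock"])
    f,T=wf();pos=np.array(s["position"]);m=silhouettes("wrist","disc");print([(round(d["score"],2),d["centre"],d["mask"].sum()) for d in m])
    c=proj(f,pos,T)
    m=min(m,key=lambda d:np.hypot(*(np.array(d["centre"])-c)))
    e=fit([(f,T,fill(m["mask"]))],TOP,[*pos[:2],0,pos[2]-.003],0);d=e[0][:2]-pos[:2];print("held",d@h,d@n,e[1])
    im=f["img"].copy();cn,_=cv2.findContours(fill(m["mask"]),cv2.RETR_EXTERNAL,cv2.CHAIN_APPROX_NONE);im=cv2.resize(im,None,fx=4,fy=4);cv2.drawContours(im,[q*4+2 for q in cn],-1,(255,0,0),1)
    rr,_=cv2.findContours(render(f,T,TOP,np.r_[e[0],pos[2]-.003]),cv2.RETR_EXTERNAL,cv2.CHAIN_APPROX_NONE);cv2.drawContours(im,rr,-1,(0,255,0),1)
    a,b=(c*4).astype(int);save("dh.png",im[b-250:b+250,a-250:a+250])
E
```

```text
[297.77   214.5844] []Traceback (most recent call last):
  File "<stdin>", line 11, in <module>
ValueError: min() iterable argument is empty
```

```bash
python3 - <<'E'
from h import *
np.set_printoptions(precision=4,suppress=True)
y=.399;h=np.array([np.cos(y),np.sin(y)]);n=np.array([h[1],-h[0]]);r=down(y)
p0=np.array([.5505,.2123]);TOP=[cyl(.022,.0099,.01)]
V=[]
def look(c):
    f,T=wf();m=[d for d in silhouettes("wrist","disc") if np.hypot(*(np.array(d["centre"])-c(f,T)))<25]
    return f,T,m
for b,z in((-.02,.12),(.02,.12),(0,.11),(.03,.14)):
    move_l(np.r_[p0+b*n-.01*h,z],.2);sleep(.25)
    f,T,m=look(lambda f,T:proj(f,[*p0,.01],T));print([(round(d["score"],2),d["centre"],d["mask"].sum()) for d in m])
    if m: V.append((f,T,fill(m[0]["mask"])))
    if len(V)==2: break
print(fit(V,TOP,[*p0,0,0],1));p,c=fit(V,TOP,[*p0,0,0],0);print(p,c);p=p[:2]
if c<.09 and np.hypot(*(p-p0))<.01:
    move_l([*p,.06],.2);print(move_l([*p,.003],.1,until_force=10));grab(30);s=get_state();print(s["finger_gap"],s["grasp_force"],s["position"])
    move_l([*p,.16],.2);sleep(.2);s=get_state();print(s["finger_gap"],s["grasp_force"],s["clock"])
    pos=np.array(s["position"])
    for _ in range(4):
        f,T,m=look(lambda f,T:proj(f,pos,T))
        if m: break
    c=proj(f,pos,T);im=cv2.resize(f["img"],None,fx=4,fy=4)
    if m:
        k=fill(m[0]["mask"]);e=fit([(f,T,k)],TOP,[*pos[:2],0,pos[2]-.003],0);d=e[0][:2]-pos[:2];print("held",d@h,d@n,e[1])
        cn,_=cv2.findContours(k,cv2.RETR_EXTERNAL,cv2.CHAIN_APPROX_NONE);cv2.drawContours(im,[q*4+2 for q in cn],-1,(255,0,0),1)
        rr,_=cv2.findContours(render(f,T,TOP,np.r_[e[0],pos[2]-.003]),cv2.RETR_EXTERNAL,cv2.CHAIN_APPROX_NONE);cv2.drawContours(im,rr,-1,(0,255,0),1)
    else: # nominal outline
        rr,_=cv2.findContours(render(f,T,TOP,np.r_[pos[:2],0,pos[2]-.003]),cv2.RETR_EXTERNAL,cv2.CHAIN_APPROX_NONE);cv2.drawContours(im,rr,-1,(0,255,0),1)
    a,b=(c*4).astype(int);save("dh.png",im[b-250:b+250,a-250:a+250])
E
```

```text
[]
[(0.6, [346.3, 199.6], np.int64(1361))]
[(0.61, [325.8, 203.2], np.int64(1484))]
(array([ 0.5503,  0.2117,  0.0745, -0.0002]), np.float64(0.03672874632156037))
[0.5503 0.2117 0.0804] 0.03692879960431211
False
0.48398004788066507 29.970664121210575 [0.5507 0.2118 0.0039]
0.48843000744943516 30.445141894742846 27.0917
held -0.0019834852444567458 0.00032119689055538415 0.056044119839022244
```

View pics/dh.png

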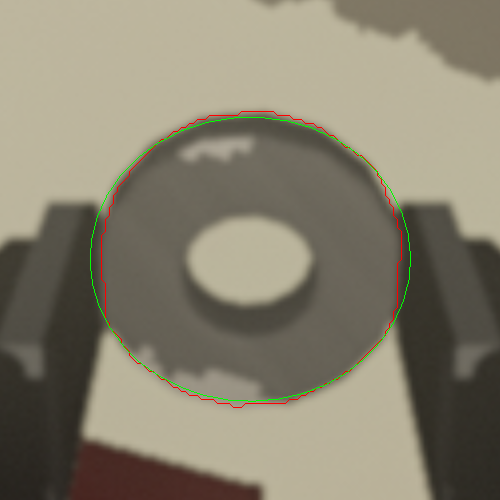

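```bash
python3 - <<'E'
from h import *
y=.399;h=np.array([np.cos(y),np.sin(y)]);n=np.array([h[1],-h[0]])
f,T=wf();s=get_state();pos=np.array(s["position"]);c0=(proj(f,pos,T)*4).astype(int)
for t in(-.003,-.002,-.001,0,.001):
    q=np.array([proj(f,[*(pos[:2]+t*h+.009*np.array([np.cos(a),np.sin(a)])),pos[2]+.0065],T) for a in np.linspace(0,6.28,60)])*4-c0+250+2
    print(t,q.min(0),q.max(0))
E
```

```text
-0.003 [187.44156514 197.72095999] [318.53929572 313.78984053]
-0.002 [187.57423475 204.40611373] [318.39964409 319.9864015 ]
-0.001 [187.70645883 211.06291639] [318.26045761 326.15710847]
0 [187.83823891 217.69151232] [318.12173474 332.30209398]
0.001 [187.9695765  224.29204521] [317.98347393 338.42148988]
```

The hole outline (rows 215–335 in the crop) shows the disc centred in the hand. I move above the rod and check the head through the hole.

```bash
python3 - <<'E'
from h import *
np.set_printoptions(precision=4,suppress=True)
x,y=.5265,-.022
movep([x,y,.16],down(.399));move_l([x,y,.102],.12,until_force=8);sleep(.4);s=get_state();pos=np.array(s["position"]);print(pos,s["clock"])
f,T=wf();im=cv2.resize(f["img"],None,fx=4,fy=4)
def circ(cx,cy,r,z,col):
    q=np.array([proj(f,[cx+r*np.cos(a),cy+r*np.sin(a),z],T) for a in np.linspace(0,6.28,60)])*4+2
    cv2.polylines(im,[q.astype(np.int32)],True,col,1)
circ(x,y,.0065,.087,(0,255,0));circ(pos[0],pos[1],.009,pos[2]+.0065,(255,0,0));circ(pos[0],pos[1],.009,pos[2]-.0035,(255,255,0))
a,b=(proj(f,pos,T)*4).astype(int);save("thru.png",im[b-200:b+200,a-200:a+200])
E
```

```text
[ 0.5267 -0.0221  0.1024] 29.2083
```

View pics/thru.png

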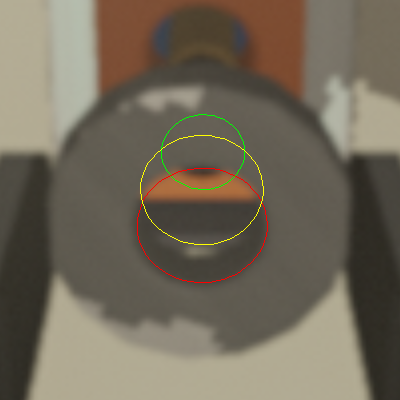

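Through the hole the head's far edge shows at row ~178, against 189 predicted, so the rod is about 1–1.5 mm nearer the robot. I shift by 1 mm and lower the disc.

```bash
python3 - <<'E'
from h import *
np.set_printoptions(precision=4,suppress=True)
x,y=.5256,-.0224
move_l([x,y,.0985],.05,until_force=6)
hit=move_l([x,y,.058],.05,until_force=5);s=get_state();print(hit,s["position"],s["contact_force"])
if not hit:
    hit=move_l([x,y,.045],.02,until_force=4);s=get_state();print(hit,s["position"],s["contact_force"],s["clock"])
E
```

```text
False [ 0.5258 -0.0224  0.0582] [-0.1216  0.0033 -1.4648]
True [ 0.5258 -0.0224  0.0499] [-0.9942  0.0697  5.5964] 30.9417
```

```bash
python3 - <<'E'
from h import *
np.set_printoptions(precision=4,suppress=True)
x,y=.5256,-.0224
let_go();sleep(.3);s=get_state();print(s["grasp_force"],s["contact_force"])
move_l([x,y,.14],.2);h=np.array([np.cos(.399),np.sin(.399)]);n=np.array([h[1],-h[0]])
for b in(.03,-.03):
    move_l(np.r_[np.array([x,y])+b*n-.02*h,.15],.2);sleep(.25);f,T=wf();c=proj(f,[x,y,.056],T)
    for d in silhouettes("wrist","disc"):
        if np.hypot(*(np.array(d["centre"])-c))<25: print(d["score"],fit([(f,T,fill(d["mask"]))],DI,[x,y,0,.046],0))
    print("rod",[(d["score"],proj(f,[x,y,.075],T),d["centre"]) for d in tip_of("wrist","rod_head")[:1]])
move_l([x,y,.13],.2);sleep(.2)
print(move_l([x,y,.064],.1,until_force=8));s=get_state();print(s["position"],s["contact_force"])
grab(60);sleep(.3);s=get_state();print(s["finger_gap"],s["grasp_force"],s["position"],s["contact_force"],s["clock"])
E
```

```text
0.0 [-0.1052  0.4066  0.1241]
0.62 (array([ 0.5266, -0.0225,  0.0945]), np.float64(0.3231275217848303))
rod [(0.8, array([358.8161, 232.875 ]), [357.9, 234.1])]
0.59 (array([ 0.5272, -0.0222,  0.1735]), np.float64(0.3379599631688436))
rod [(0.69, array([290.2274, 232.1409]), [288.0, 236.2])]
False
[ 0.526  -0.0224  0.0644] [ 0.5674  0.2858 -0.5047]
0.12331295223694616 58.748236102983356 [ 0.5256 -0.0221  0.0643] [-1.6547  1.4966  5.8228] 36.275
```

The head is gripped. Pulling up.

```bash
python3 - <<'E'
from h import *
np.set_printoptions(precision=4,suppress=True)
p=np.array(get_state()["position"])
for dz in(.012,.024,.04):
    move_l([p[0],p[1],.0643+dz],.04);sleep(.3);s=get_state();print(np.array(s["position"]),s["contact_force"],s["finger_gap"],s["grasp_force"])
print(s["clock"])
o=[]
for c in("side","scene","wrist"):
    s=get_state();f=grab_frame(c);T=wT(f,s) if c=="wrist" else None
    q=[proj(f,[.526,-.0222,z],T) for z in(.059,.075,.115)];print(c,*q)
    a,b=np.round(q[0]).astype(int);a=min(max(a,40),599);b=min(max(b,40),359)
    o.append(cv2.resize(f["img"][b-40:b+40,a-40:a+40],(266,500),interpolation=cv2.INTER_CUBIC) if 0 else cv2.resize(f["img"][b-50:b+30,a-22:a+22],(260,473),interpolation=cv2.INTER_CUBIC))
save("end.png",np.hstack(o))
E
```

```text
[ 0.5255 -0.0221  0.0761] [ 1.8303  1.4925 -5.672 ] 0.12541370941964514 58.434564638882875
[ 0.5255 -0.0221  0.0882] [ 1.7009  0.8011 -7.3756] 0.1263836048192464 58.414887730032206
[ 0.5255 -0.0221  0.1041] [ 1.9547  0.4272 -9.9537] 0.12211903005211806 58.406407283619046
38.6333
side [336.4442 205.9924] [336.6283 200.0988] [337.1048 184.8143]
scene [309.1152 197.5577] [309.0285 192.4147] [308.8024 178.9853]
wrist [324.145  225.0331] [324.1661 234.449 ] [324.2372 266.2031]
```

View pics/end.png

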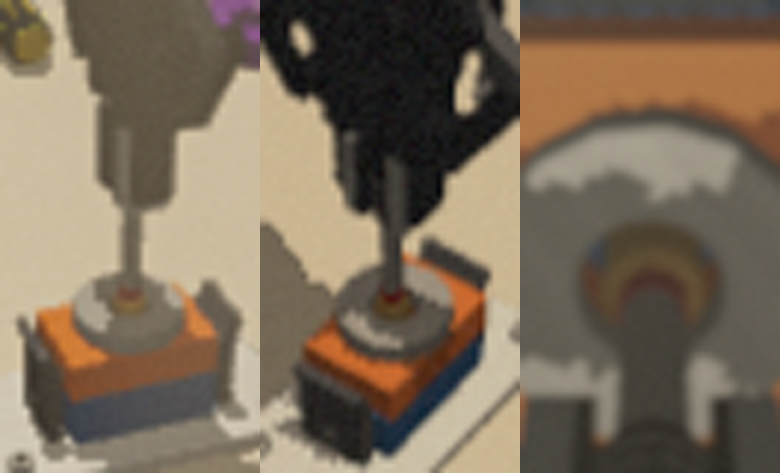

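The picture shows the disc flat on the spacer. The red band stands just above the brass mouth, at (130,293) and (395,297) in the crops. The force slope matches the spring from 3 to 9 N with no slip.

```bash
python3 -c "
from cell import *
s=get_state();print(s['position'],s['grasp_force'],s['clock']);print(sign_off())"
```

```text
[ 0.52549052 -0.02205892  0.10421488] 58.41212868690491 38.7833
the job is handed in; nothing more can be done
None
```

I handed the job in at 38.8 s with the spacer and disc seated and the rod held about 40 mm out, the red band's lower edge level with the sleeve mouth; the verdict was not shown.

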